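# Switch off the vial warmer and hold its lid half open

## Robot

A 7-joint arm with a two-finger parallel gripper is mounted at the origin on the work surface. World frame = base frame: x ahead of the robot, y to its left, z up, the work surface at z = 0. Lengths are in m, angles in rad, forces in N, time in s.
With the tool pointing down it reaches from about 0.425 to 0.875 m from the base axis. Payload 4.7 kg.
Tool frame: the origin (TCP) lies between the finger pads; the fingertips stand 8 mm ahead of it and the grasp point (between the pads) lies 11 mm behind it (env.tip_extent is the z of the fingertips in the tool frame, in m); z points along the fingers, y is the direction in which the jaws open and shut (so a half turn about z gives the same grasp; the last joint's range is limited). The gripper opens to 85 mm and grips with 20 to 120 N. Pads are 22 mm wide; open, the fingers measure 114 mm over their backs; the gripper's body (76 mm by 85 mm) begins 54 mm behind the grasp point. The pads swing forward as they close: fully open they stand 13 mm farther back than shut.
Start: joints at [-1.158, 0.321, -0.07, 1.45, 0.023, 1.371, -0.057], TCP at [0.252, 0.599, 0.239] pointing down, gripper open.
Joint ranges: [-2.86, 2.86], [-0.3, 2.09], [-1.38, 1.24], [0.06, 2.45], [-1.56, 4.7], [0.09, 2.05], [-2.69, 2.69]. Speed limits (rad/s): [2.57, 2.57, 3.14, 3.14, 3.14, 3.14, 3.14].

## Interface

Orientations are given as a unit quaternion [x, y, z, w].
In Python, from cell import env gives the robot as it stands. The module is installed in compiled form; this text tells all that it offers.
- The arm moves only by the tool arm_command, never from a script. Its argument "motion" is a list of rows, each an object with "turn": the turn, a rotation vector about the tool's x, y, z in rad, a list of three; "linear": the shift along the tool's x, y, z in cm, a list of three; "grip": the opening, from 0 (shut) to 1 (fully open). A call has 1 to 20 rows; each row is the pose to reach, as a shift and turn from the pose commanded when the call began, along the tool's axes at that moment; what a row does not reach only later rows make up. A row lasts 1/10 s, in which the tool goes at most 50 mm and 8.59 degrees, less where a joint would pass 70% of its speed; a pose out of reach is approached as far as the arm can. A call with a gripper value outside its range is refused whole. The fingers move at their own pace and stop on an object; "grip_force" is the grip in N (left out, the last holds). Time passes only in rows, so rows that repeat a pose let the fingers close. It gives the time, the measured TCP pose, the force and the opening at its end, in the units of the state.
- env.get_state(): the state, without advancing time (a new reading comes with each control period).
- env.camera(name): name is "scene" or "top" or "wrist"; returns a dict with "image" (400x640x3 uint8, red, green, blue), "vertical_fov" (degrees; the focal length in pixels is half the picture's height over the tangent of half this angle, whatever the lens; pixels are square), "cx", "cy" (the principal point, pixels), "extrinsics" (4x4, takes a point from world to camera coordinates). Camera axes: x right, y down, z forward; pixel columns grow to the right and rows downward; lengths in m; the calibration is good to about 2 mm. A picture is of the moment at which its call begins. There is no depth.
- env.job_done(): hands the job in, once; it reports no verdict.
The state is a dict: "clock": time; "qpos": joint angles; "joint_velocities": joint speeds; "joint_torque": joint torques, N m; "eef_pos": TCP position; "orientation": TCP orientation; "wrist_force": force on the tool from outside, world axes, zero at the start; "ft_torque": the same for the moment, N m; "gripper_width": finger opening in m.
Only numpy, scipy, OpenCV 4.12 (cv2) and the standard library are available. Lean on these libraries where they do the work, as an engineer would, in place of code of your own. Each camera call takes 0.05 s, during which the arm holds its last target.

## Task

Turn the vial warmer's thermostat knob fully anticlockwise to its off stop while the lid is still shut. Then raise the warmer's lid by its orange grip and hold it half open, at 45 degrees, so that the samples can be looked at: it falls shut by itself, so finish while still holding the grip, with the lid still. Leave the mug, bottles, candle, flask and the two loose vials standing where they are.

Things in the scene. Friction and masses are not known exactly. Their poses are not given: they have to be found in the camera images.
- warmer: Fixed vial warmer, 85 mm high without lid: a white open well 180 mm (x) by 200 mm (y) with vials inside; joined to its -y side (the robot's right) a blue control box 180 mm (x) by 119 mm (y). Origin: centre of the well's underside, on the desk. x points from the front (robot side) to the hinge at the back, y left, z up.
- thermostat (a joint): Angle of the thermostat knob, rad: 0 is off, the anticlockwise end stop (seen from above); it grows clockwise, up to 4.7. It starts between 0.7 and 1.4 and stays where it is left; turning takes about 0.03 N m.
- thermostat_grip (a point): On the black knob's upright axis, 37 mm above the control box's top; seen from the warmer's origin at x -10, y -160 mm. The knob: an upright bar 42 mm long, 14 mm thick, from 23 mm below this point to 7 mm above, on a 44 mm disc. The point turns with the knob, x along the bar. At 0 the bar lies along the warmer's x, its white mark at the red dot on the warmer's front side.
- lid (a joint): Opening angle of the lid, rad: 0 shut (as it starts), grows as the front edge rises, stop at 1.4; 0.785 is 45 degrees. Nothing holds it: it falls shut from any angle. Lid and grip together weigh about 0.24 to 0.44 kg.
- lid_hinge (a point): Mid-point of the lid's hinge line, at the back edge of the well's rim: 90 mm to +x of the warmer's origin, 85.5 mm above the desk. The line runs along the warmer's y. The lid is a white slab 180 by 200 mm, 12 mm thick, its underside at this height when shut; the point turns with the lid.
- lid_grip (a point): Orange barrel in front of the middle of the lid's front edge: cylinder along y, diameter 18 mm, length 44 mm, on a stem 14 mm wide. Origin: its centre, in the lid's frame 218 mm to -x of the hinge line and 6 mm above it, so 91 mm above the desk when shut, free air below. x points to the hinge. Pinched over its flat ends it pivots between the fingers as the lid rises.
- mug_mid (a point): Bystander, to be left alone: white mug, 82 mm wide, 90 mm high, with a handle. The point is on its axis, 45 mm above its underside.
- wash_bottle_mid (a point): Bystander, to be left alone: white wash bottle with orange cap and spout, 62 mm wide, 168 mm high. The point is on its axis, 70 mm above its underside.
- brown_bottle_mid (a point): Bystander, to be left alone: brown glass bottle, 64 mm wide, 150 mm high. The point is on its axis, 75 mm above its underside.
- candle_mid (a point): Bystander, to be left alone: white candle in a glass, 72 mm wide, 85 mm high. The point is on its axis, 43 mm above its underside.
- flask_mid (a point): Bystander, to be left alone: conical green glass flask, 80 mm wide, 124 mm high. The point is on its axis, 62 mm above its underside.
- vial_a_mid (a point): Bystander, to be left alone: small amber vial, 24 mm wide, 55 mm high, on the desk in front and to the left of the lid's grip. The point is on its axis, 28 mm above its underside.
- vial_b_mid (a point): Bystander, to be left alone: small amber vial, 24 mm wide, 55 mm high, on the desk in front of the control box. The point is on its axis, 28 mm above its underside.

How it is judged:
On the way:
1. the thermostat is turned to off while the lid is still shut (value of joint thermostat below 0.08 rad and value of joint lid below 0.12 rad), for 0.2 s.
At the end, for the whole second after the job is handed in: The thermostat is at off (within 0.08 rad of its anticlockwise stop), and the lid is held still by the robot's fingers on its orange grip (lid_c1 is the barrel, lid_c2 its stem) at 45 degrees, give or take about 7 degrees (0.665 to 0.905 rad) (value of joint thermostat below 0.08 rad and value of joint lid between 0.665 and 0.905 rad and velocity of joint lid between -0.1 and 0.1 rad/s and contact force between any of lid_c1, lid_c2 and the fingers above 0.5 N); the arm keeps its last pose, push and grip.
It fails at once if a bystander is shifted or knocked over (its middle moves more than 25 mm) (distance of any of mug_mid, wash_bottle_mid, brown_bottle_mid, candle_mid, flask_mid, vial_a_mid, vial_b_mid from where it was at the start of the episode above 0.025 m).
It also fails if it takes over 48 s, if anything falls off the work surface, if the arm or the gripper's body presses on something with over 40 N, if the wrist force passes 120 N, or if a joint passes its speed limit or range.

## Working session

There is one attempt and no reset: what is moved stays moved. The work goes in short steps, Python scripts to look and compute and a tool call to move; the robot and the scene stay as the last step left them, time stands still between calls to the robot, and variables do not carry over. Pictures are saved under pics/ and viewed, and the job is handed in when it is done.

Besides the shell and the picture viewer there is one more tool, called after ">>>" as name(argument=value, ...), one argument or row to a line, values as JSON. arm_command: Moves the arm, as the interface text tells. Its arguments: {"type":"object","properties":{"motion":{"type":"array","items":{"type":"object","properties":{"turn":{"type":"array","items":{"type":"number"}},"linear":{"type":"array","items":{"type":"number"}},"grip":{"type":"number"}}}},"grip_force":{"type":"number"}},"required":["motion"]}

```bash
mkdir -p pics; ls
python3 - <<'E'
from cell import env
import cv2
print(env.get_state())
for n in ["scene","top","wrist"]:
    c=env.camera(n)
    cv2.imwrite(f"pics/{n}0.png",c["image"][:,:,::-1])
    print(n,c["vertical_fov"],c["cx"],c["cy"],c["extrinsics"].round(4).tolist() if hasattr(c["extrinsics"],'round') else c["extrinsics"])
E
```

```text
pics
{'clock': 0.0, 'qpos': array([-1.15790855,  0.32185509, -0.07007565,  1.45170448,  0.02260188,
        1.3707638 , -0.05691012]), 'joint_velocities': array([-0.00131511,  0.00124662, -0.00129454, -0.00158009, -0.00155532,
       -0.00176096,  0.00041733]), 'joint_torque': array([-5.80154847e-04, -4.93589365e+01, -3.82392034e-01, -3.14337409e+01,
        1.31166604e-02,  1.15729714e-02,  1.07497627e-05]), 'eef_pos': array([0.25224244, 0.59849134, 0.23818776]), 'orientation': array([ 1.98068865e-01,  9.80187625e-01, -9.61470783e-04, -1.42031253e-04]), 'wrist_force': array([ 0.07870839, -0.20454458, -0.87310525]), 'ft_torque': array([-0.01654099,  0.10893802, -0.04989838]), 'gripper_width': 0.08596323017017628}
scene 50.413640756388254 321.3478680590744 199.77639811269182 [[-0.882, 0.4712, -0.0039, 0.4934], [0.3708, 0.6889, -0.6229, -0.1396], [-0.2908, -0.5508, -0.7823, 1.4618], [0.0, 0.0, 0.0, 1.0]]
top 45.1268330223146 315.79310126609823 202.45091629651563 [[0.007, -0.9999, 0.0076, 0.0208], [-0.9919, -0.008, -0.127, 0.5726], [0.1271, -0.0067, -0.9919, 1.3937], [0.0, 0.0, 0.0, 1.0]]
wrist 71.41226518812906 322.1250144379429 199.00521161713434 [[0.3888, 0.9213, -0.0011, -0.6498], [0.8791, -0.3706, 0.2996, -0.0397], [0.2756, -0.1174, -0.9541, 0.3791], [0.0, 0.0, 0.0, 1.0]]
```

View pics/scene0.png

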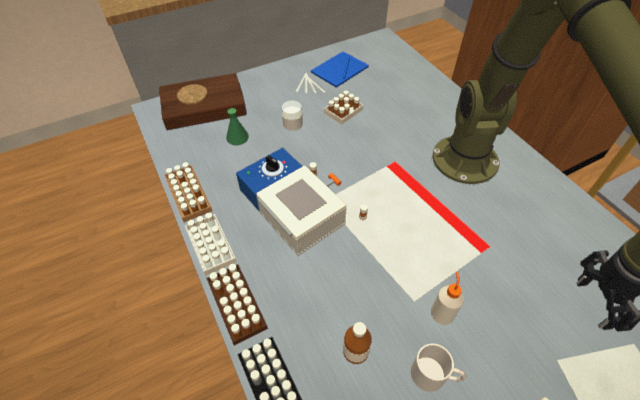

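View pics/top0.png

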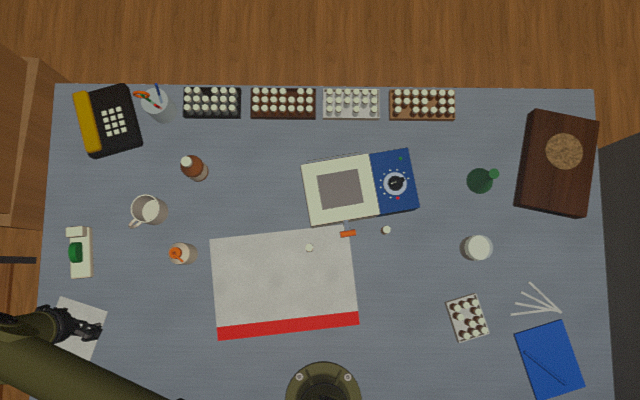

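View pics/wrist0.png

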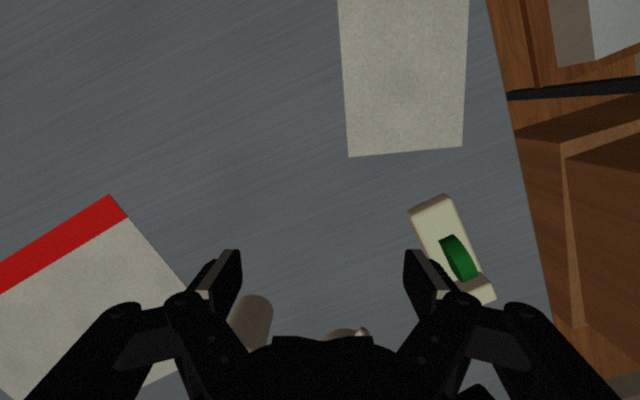

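The scene and top views show the warmer with the lid grip at top (347,233), the knob at (395,184), vials at (308,248) and (386,230), and the arm far left. I'll zoom in next.

Run:
```python
import cv2
a=cv2.imread('pics/top0.png')[135:260,290:430]
cv2.imwrite('pics/topz.png',cv2.resize(a,None,fx=5,fy=4.8,interpolation=cv2.INTER_CUBIC)[:600])
a=cv2.imread('pics/scene0.png')[140:255,230:380]
cv2.imwrite('pics/scz.png',cv2.resize(a,None,fx=5,fy=5,interpolation=cv2.INTER_CUBIC))
```

```text
(no output)
```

View pics/topz.png

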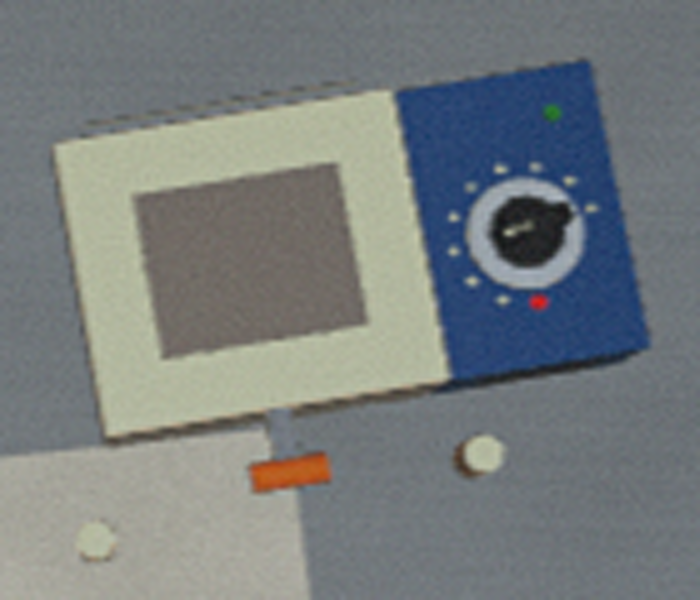

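View pics/scz.png

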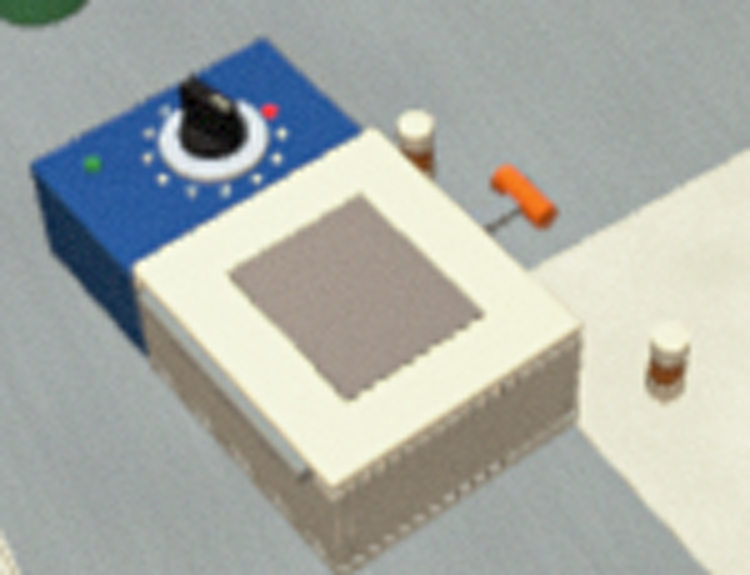

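```bash
cat > h.py <<'E'
import numpy as np, cv2
from scipy.optimize import least_squares
from scipy.spatial.transform import Rotation as R
def K(c):
    f=c["image"].shape[0]/2/np.tan(np.radians(c["vertical_fov"])/2); return np.array([[f,0,c["cx"]],[0,f,c["cy"]],[0,0,1]])
def proj(c,P,k=0.):
    E=np.array(c["extrinsics"]); P=np.atleast_2d(P)
    return cv2.projectPoints(P.astype(float),cv2.Rodrigues(E[:3,:3])[0],E[:3,3],K(c),np.array([k,0,0,0,0.]))[0][:,0]
E
python3 - <<'E'
from h import *
from cell import env
c={n:env.camera(n) for n in["top","scene"]}
W=np.array([[90,100,97.5],[90,-100,97.5],[-90,-100,97.5],[-90,100,97.5],[90,-219,85],[-90,-219,85],[-128,0,91]])/1000
T=np.array([[53,143],[395,92],[450,382],[105,438],[590,60],[650,348],[290,472]])/[5,4.8]+[290,135]-[.4,.4]
S=np.array([[340,487],[137,270],[372,128],[580,328],[33,165],[265,38],[525,197]])/5+[230,140]-.4
def tw(p): 
    return (R.from_euler('z',p[2]).apply(W))+[p[0],p[1],0]
def res(p,both=True,parts=False):
    a=proj(c["top"],tw(p),p[3])-T; b=proj(c["scene"],tw(p),p[4])-S
    if parts: return a,b
    return np.r_[a.ravel(),b.ravel()]
for fr in (0,1):
    f=(lambda q:res(np.r_[q[:3],q[3:] if fr else [0,0]]))
    s=least_squares(f,[.6,0,.1]+[0,0]*fr,loss='soft_l1')
    p=np.r_[s.x[:3],s.x[3:] if fr else [0,0]]
    print(p.round(4),s.cost); a,b=res(p,parts=True); print(a.round(1).tolist(),b.round(1).tolist())
# separate fits
for i in (0,1):
    s=least_squares(lambda q:res(np.r_[q,0,0],parts=True)[i].ravel(),[.6,0,.1]); print(i,s.x.round(4),s.cost)
E
```

```text
[ 0.6041 -0.0412  0.182   0.      0.    ] 6.010083384367561
[[-0.8, -0.0], [-0.9, -1.1], [0.0, -0.4], [-0.4, 0.1], [-0.3, -0.4], [0.1, -0.0], [-0.3, 0.3]] [[-1.1, -0.1], [-1.0, -1.2], [0.9, -0.9], [1.4, -1.1], [-0.8, -0.8], [0.3, -1.0], [0.3, -0.1]]
[ 0.6045 -0.0416  0.1825 -0.0381 -0.3941] 4.855035002452406
[[-0.7, -0.1], [-0.8, -1.3], [0.1, -0.6], [-0.2, -0.0], [-0.4, -0.4], [0.0, -0.2], [-0.2, 0.1]] [[-1.2, -0.3], [-0.6, -1.2], [0.7, -0.8], [1.2, -1.2], [0.5, -0.3], [0.5, -0.5], [0.0, -0.1]]
0 [ 0.6037 -0.0423  0.1777] 0.9183328000682358
1 [ 0.6048 -0.0387  0.1882] 3.631818074965459
```

```bash
cat >> h.py <<'E'
def tool(jaw):  # tool down, y at world angle jaw, x at jaw+90deg, z down
    y=np.array([np.cos(jaw),np.sin(jaw),0]); z=np.array([0,0,-1.]); return R.from_matrix(np.c_[np.cross(y,z),y,z])
def delta(cur_p,cur_q,p,jaw=None,rot=None):
    r0=R.from_quat(cur_q); r=rot if rot is not None else (tool(jaw) if jaw is not None else r0)
    return (r0.inv().apply(np.array(p)-cur_p)*100).round(2), (r0.inv()*r).as_rotvec().round(3)
E
python3 - <<'E'
from h import *
from cell import env
s=env.get_state()
print(env.tip_extent)
print(delta(s["eef_pos"],s["orientation"],[.60,-.17,.245],.45))
c=env.camera("wrist");E=np.array(c["extrinsics"]);C=-E[:3,:3].T@E[:3,3]
r0=R.from_quat(s["orientation"]);print("cam in tool",r0.inv().apply(C-s["eef_pos"]),r0.inv().apply(E[2,:3]))
E
```

```text
0.008
(array([-61.89, -57.35,  -0.56]), array([-0.001,  0.   ,  0.722]))
cam in tool [ 0.07537526  0.00049125 -0.13454222] [-2.99502459e-01  4.49379845e-04  9.54095422e-01]
```

>>> arm_command(
  motion=[
    {"linear": [-31, -28.7, -1], "turn": [0, 0, 0.36], "grip": 1},
    {"linear": [-61.9, -57.4, -0.6], "turn": [0, 0, 0.722], "grip": 1},
    {"linear": [-61.9, -57.4, -0.6], "turn": [0, 0, 0.722], "grip": 1},
    {"linear": [-61.9, -57.4, -0.6], "turn": [0, 0, 0.722], "grip": 1},
    {"linear": [-61.9, -57.4, -0.6], "turn": [0, 0, 0.722], "grip": 1},
    {"linear": [-61.9, -57.4, -0.6], "turn": [0, 0, 0.722], "grip": 1},
    {"linear": [-61.9, -57.4, -0.6], "turn": [0, 0, 0.722], "grip": 1},
    {"linear": [-61.9, -57.4, -0.6], "turn": [0, 0, 0.722], "grip": 1},
    {"linear": [-61.9, -57.4, -0.6], "turn": [0, 0, 0.722], "grip": 1},
    {"linear": [-61.9, -57.4, -0.6], "turn": [0, 0, 0.722], "grip": 1},
    {"linear": [-61.9, -57.4, -0.6], "turn": [0, 0, 0.722], "grip": 1},
    {"linear": [-61.9, -57.4, -0.6], "turn": [0, 0, 0.722], "grip": 1},
    {"linear": [-61.9, -57.4, -0.6], "turn": [0, 0, 0.722], "grip": 1},
    {"linear": [-61.9, -57.4, -0.6], "turn": [0, 0, 0.722], "grip": 1},
    {"linear": [-61.9, -57.4, -0.6], "turn": [0, 0, 0.722], "grip": 1},
    {"linear": [-61.9, -57.4, -0.6], "turn": [0, 0, 0.722], "grip": 1},
    {"linear": [-61.9, -57.4, -0.6], "turn": [0, 0, 0.722], "grip": 1},
    {"linear": [-61.9, -57.4, -0.6], "turn": [0, 0, 0.722], "grip": 1},
    {"linear": [-61.9, -57.4, -0.6], "turn": [0, 0, 0.722], "grip": 1},
    {"linear": [-61.9, -57.4, -0.6], "turn": [0, 0, 0.722], "grip": 1},
  ],
)

```text
clock: 2.3
eef_pos: [0.6, -0.1687, 0.2451]
orientation: [0.531, 0.848, 0.0, -0.0]
wrist_force: [-0.0, 1.0, -0.2]
gripper_width: 0.0858
```

Run:
```python
from h import *
from cell import env
s=env.get_state(); print(s["clock"],s["eef_pos"],s["qpos"].round(2),s["wrist_force"])
c=env.camera("wrist"); np.save("w1.npy",c,allow_pickle=True)
cv2.imwrite("pics/w1.png",c["image"][:,:,::-1])
```

```text
2.3 [ 0.59997882 -0.16866938  0.24511785] [-0.32  0.3   0.69  1.54 -0.2   1.37  0.84] [-0.01979306  0.96564239 -0.19728859]
```

View pics/w1.png

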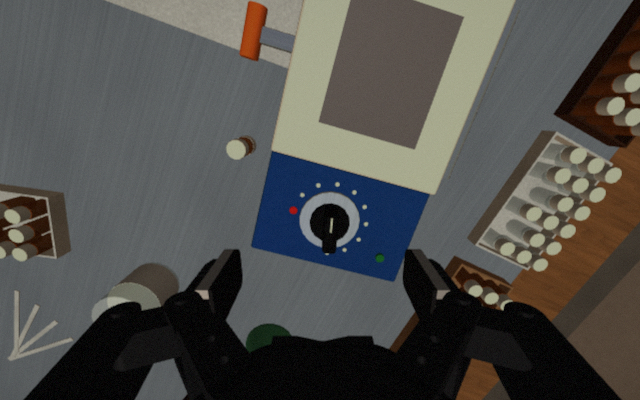

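Run:
```python
import cv2
a=cv2.imread('pics/w1.png')
cv2.imwrite('pics/w1z.png',cv2.resize(a[140:290,240:440],None,fx=4,fy=4,interpolation=cv2.INTER_CUBIC))
```

```text
(no output)
```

View pics/w1z.png

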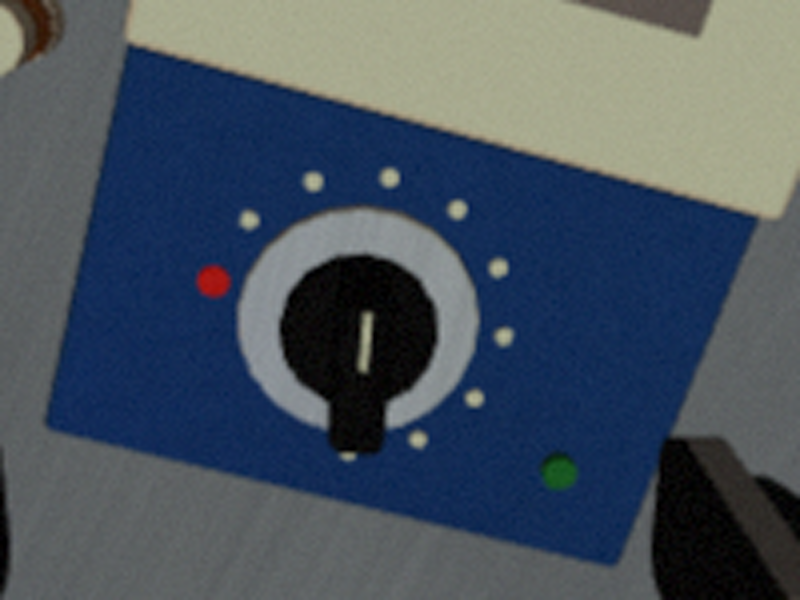

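Run:
```python
from h import *
c=np.load("w1.npy",allow_pickle=True).item()
W=np.array([[-90,-100,97.5],[90,-100,97.5],[-90,-219,85],[90,-219,85],[-128,0,91]])/1000
Z=np.array([[130,42],[783,218],[47,427],[617,566]])/4+[240,140]-.4
U=np.vstack([Z,[253.5,30.5]])
def tw(p,W=W): return R.from_euler('z',p[2]).apply(W)+[p[0],p[1],0]
for k in range(2):
    s=least_squares(lambda p:(proj(c,tw(p),p[3] if k else 0)-U).ravel(),[.604,-.041,.18]+[0]*k); print(s.x.round(4),(s.fun.reshape(-1,2)).round(1).tolist())
    p=s.x
p=np.r_[.604,-.0415,.18] if 0 else least_squares(lambda p:(proj(c,tw(p))-U).ravel(),[.604,-.041,.18]).x
kn=tw(p,np.array([[-.01,-.160,.122]]))[0];print("knob",kn,"grip",tw(p,W[-1:])[0])
# backproject to height
def bp(u,z):
    E=np.array(c["extrinsics"]);d=E[:3,:3].T@np.linalg.solve(K(c),np.r_[u,1]);C=-E[:3,:3].T@E[:3,3];return C+d*(z-C[2])/d[2]
f=lambda a,z:bp(np.array(a)/4+[240,140]-.4,z)
print("disc centre",f((358,318),.099)," mark",f((368,312),.129),f((362,372),.129),"far end",f((358,440),.129))
m=f((368,312),.129)-f((362,372),.129);print("mark ang",np.arctan2(m[1],m[0]), "theta", p[2]+np.pi-np.arctan2(m[1],m[0]))
m=f((368,312),.129)-f((358,440),.129);print("mark ang",np.arctan2(m[1],m[0]), "theta", p[2]+np.pi-np.arctan2(m[1],m[0]))
print("red",f((213,282),.085))
print("vial caps",bp((236,150),.055))
```

```text
[ 0.6068 -0.0399  0.1821] [[-2.0, -1.0], [1.3, 0.6], [-0.9, 0.1], [1.4, 0.6], [0.4, 0.3]]
[ 0.6067 -0.0398  0.1821 -0.0071] [[-2.0, -1.1], [1.2, 0.5], [-0.9, -0.1], [1.3, 0.5], [0.5, 0.6]]
knob [ 0.6259168  -0.19908738  0.122     ] grip [ 0.4808908  -0.06310408  0.091     ]
disc centre [ 0.62295919 -0.1958594   0.099     ]  mark [ 0.61855577 -0.18316788  0.129     ] [ 0.6242405  -0.19790611  0.129     ] far end [ 0.63155875 -0.21493935  0.129     ]
mark ang 1.9389261378696219 theta 1.384779916467819
mark ang 1.9592649247291842 theta 1.3644411296082566
red [ 0.58425097 -0.20867912  0.085     ]
vial caps [ 0.49650974 -0.18097891  0.055     ]
```

Run:
```python
from h import *
from cell import env
s=env.get_state()
print(delta(s["eef_pos"],s["orientation"],[.6248,-.1988,.112],.38), env.tip_extent)
```

```text
(array([-3.85,  0.88, 13.32]), array([ 0.001, -0.001,  0.073])) 0.008
```

>>> arm_command(
  motion=[
    {"linear": [-3.85, 0.9, 1], "turn": [0, 0, 0.073], "grip": 1},
    {"linear": [-3.85, 0.9, 4], "turn": [0, 0, 0.073], "grip": 0.7},
    {"linear": [-3.85, 0.9, 8], "turn": [0, 0, 0.073], "grip": 0.7},
    {"linear": [-3.85, 0.9, 11], "turn": [0, 0, 0.073], "grip": 0.7},
    {"linear": [-3.85, 0.9, 13.1], "turn": [0, 0, 0.073], "grip": 0.7},
    {"linear": [-3.85, 0.9, 13.3], "turn": [0, 0, 0.073], "grip": 0.7},
    {"linear": [-3.85, 0.9, 13.3], "turn": [0, 0, 0.073], "grip": 0.7},
    {"linear": [-3.85, 0.9, 13.3], "turn": [0, 0, 0.073], "grip": 0.7},
  ],
)

```text
clock: 3.15
eef_pos: [0.626, -0.2007, 0.1143]
orientation: [0.562, 0.827, 0.001, 0.001]
wrist_force: [0.6, 0.1, 0.6]
gripper_width: 0.0601
```

Run:
```python
from h import *
from cell import env
s=env.get_state(); print(s["clock"],s["eef_pos"],s["qpos"].round(2),s["wrist_force"])
c=env.camera("wrist"); cv2.imwrite("pics/w2.png",c["image"][:,:,::-1])
```

```text
3.15 [ 0.62598965 -0.20065733  0.11429999] [-0.24  0.48  0.67  1.6  -0.32  1.17  0.88] [0.57109976 0.13044857 0.61793592]
```

View pics/w2.png

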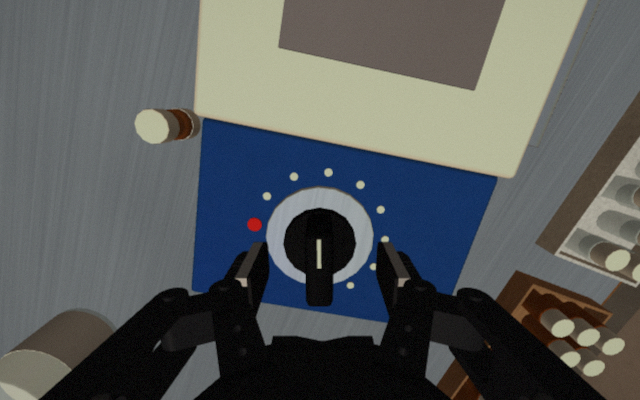

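>>> arm_command(
  grip_force=30,
  motion=[
    {"linear": [0, 0, 0], "turn": [0, 0, 0], "grip": 0},
    {"linear": [0, 0, 0], "turn": [0, 0, 0], "grip": 0},
    {"linear": [0, 0, 0], "turn": [0, 0, 0], "grip": 0},
    {"linear": [0, 0, 0], "turn": [0, 0, 0], "grip": 0},
    {"linear": [0, 0, 0], "turn": [0, 0, 0], "grip": 0},
  ],
)

```text
clock: 3.7
eef_pos: [0.6246, -0.2013, 0.1129]
orientation: [0.562, 0.827, -0.0, -0.0]
wrist_force: [-3.4, -0.9, 4.6]
gripper_width: 0.0135
```

Run:
```python
from h import *
from cell import env
s=env.get_state(); print(s["clock"],s["eef_pos"],s["qpos"].round(2),s["wrist_force"],s["ft_torque"],s["gripper_width"])
c=env.camera("wrist"); cv2.imwrite("pics/w3.png",c["image"][:,:,::-1])
```

```text
3.7 [ 0.62458739 -0.20133516  0.1128695 ] [-0.23  0.48  0.67  1.6  -0.32  1.17  0.88] [-3.39871497 -0.86263628  4.61618338] [0.05416162 0.55938519 0.04614878] 0.013456024525233926
```

View pics/w3.png

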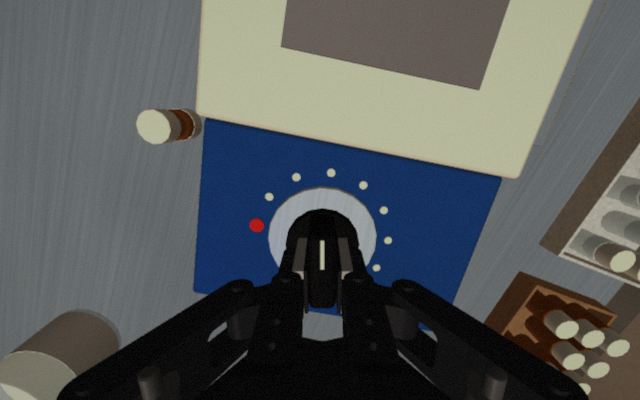

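>>> arm_command(
  motion=[
    {"linear": [0, 0, 0], "turn": [0, 0, -0.12], "grip": 0},
    {"linear": [0, 0, 0], "turn": [0, 0, -0.24], "grip": 0},
    {"linear": [0, 0, 0], "turn": [0, 0, -0.36], "grip": 0},
    {"linear": [0, 0, 0], "turn": [0, 0, -0.48], "grip": 0},
    {"linear": [0, 0, 0], "turn": [0, 0, -0.6], "grip": 0},
    {"linear": [0, 0, 0], "turn": [0, 0, -0.72], "grip": 0},
    {"linear": [0, 0, 0], "turn": [0, 0, -0.84], "grip": 0},
    {"linear": [0, 0, 0], "turn": [0, 0, -0.96], "grip": 0},
    {"linear": [0, 0, 0], "turn": [0, 0, -1.08], "grip": 0},
    {"linear": [0, 0, 0], "turn": [0, 0, -1.18], "grip": 0},
    {"linear": [0, 0, 0], "turn": [0, 0, -1.25], "grip": 0},
    {"linear": [0, 0, 0], "turn": [0, 0, -1.25], "grip": 0},
    {"linear": [0, 0, 0], "turn": [0, 0, -1.25], "grip": 0},
  ],
)

```text
clock: 5.05
eef_pos: [0.6249, -0.2007, 0.1129]
orientation: [-0.028, 1.0, 0.0, 0.0]
wrist_force: [-2.1, 1.7, 5.4]
gripper_width: 0.0131
```

```bash
cat > st.py <<'E'
from h import *
from cell import env
import sys
def st(name=None,cam="wrist"):
    s=env.get_state(); m=R.from_quat(s["orientation"]).as_matrix()
    print(s["clock"],s["eef_pos"].round(4),"jaw",np.arctan2(m[1,1],m[0,1]).round(4),"z",m[:,2].round(3),"q",s["qpos"].round(2),"F",s["wrist_force"].round(1),"M",s["ft_torque"].round(2),s["gripper_width"].round(4))
    if name:
        c=env.camera(cam); cv2.imwrite(f"pics/{name}.png",c["image"][:,:,::-1]); np.save(name+".npy",c,allow_pickle=True)
if __name__=="__main__": st(*sys.argv[1:])
E
python3 st.py w4
```

```text
Traceback (most recent call last):
  File "st.py", line 9, in <module>
    if __name__=="__main__": st(*sys.argv[1:])
                             ~~^^^^^^^^^^^^^^^
  File "st.py", line 6, in st
    print(s["clock"],s["eef_pos"].round(4),"jaw",np.arctan2(m[1,1],m[0,1]).round(4),"z",m[:,2].round(3),"q",s["qpos"].round(2),"F",s["wrist_force"].round(1),"M",s["ft_torque"].round(2),s["gripper_width"].round(4))
                                                                                                                                                                                         ^^^^^^^^^^^^^^^^^^^^^^^^
AttributeError: 'float' object has no attribute 'round'
```

```bash
sed -i 's/s\["gripper_width"\].round(4)/round(s["gripper_width"],4)/' st.py; python3 st.py w4
```

```text
5.05 [ 0.6249 -0.2007  0.1129] jaw 1.626 z [ 0.     0.001 -1.   ] q [-0.06  0.44  0.43  1.6  -0.19  1.15  2.04] F [-2.1  1.7  5.4] M [0.3  0.53 0.02] 0.0131
```

View pics/w4.png

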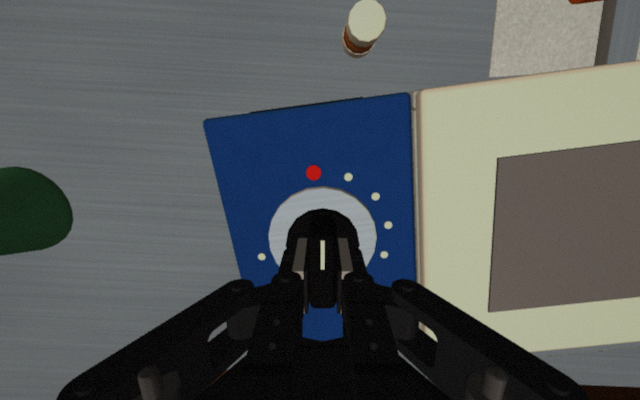

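>>> arm_command(
  motion=[
    {"linear": [0, 0, 0], "turn": [0, 0, -0.05], "grip": 0},
    {"linear": [0, 0, 0], "turn": [0, 0, -0.1], "grip": 0},
    {"linear": [0, 0, 0], "turn": [0, 0, -0.14], "grip": 0},
    {"linear": [0, 0, 0], "turn": [0, 0, -0.18], "grip": 0},
    {"linear": [0, 0, 0], "turn": [0, 0, -0.18], "grip": 0},
    {"linear": [0, 0, 0], "turn": [0, 0, -0.18], "grip": 0},
  ],
)

```text
clock: 5.7
eef_pos: [0.6251, -0.2007, 0.1129]
orientation: [-0.116, 0.993, 0.001, 0.001]
wrist_force: [-2.0, 2.1, 5.5]
gripper_width: 0.0134
```

```bash
python3 st.py w5
```

```text
5.7 [ 0.6251 -0.2007  0.1129] jaw 1.8026 z [ 0.001  0.002 -1.   ] q [-0.03  0.43  0.39  1.6  -0.18  1.15  2.2 ] F [-2.   2.1  5.5] M [ 0.43  0.5  -1.  ] 0.0134
```

View pics/w5.png

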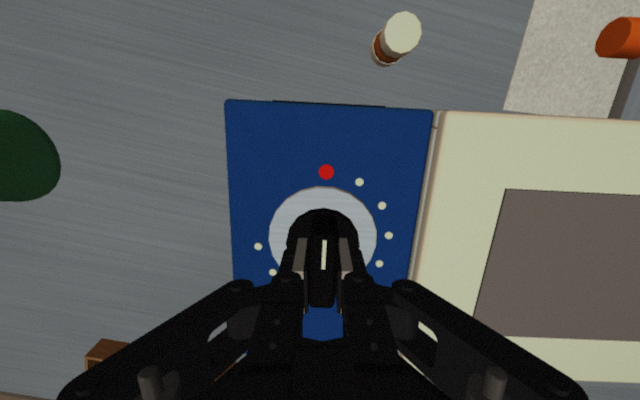

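>>> arm_command(
  motion=[
    {"linear": [0, 0, 0], "turn": [0, 0, 0.0], "grip": 0},
    {"linear": [0, 0, 0], "turn": [0, 0, 0.02], "grip": 0.7},
    {"linear": [0, 0, 0], "turn": [0, 0, 0.03], "grip": 0.7},
    {"linear": [0, 0, 0], "turn": [0, 0, 0.03], "grip": 0.7},
    {"linear": [0, 0, 0], "turn": [0, 0, 0.03], "grip": 0.7},
    {"linear": [0, 0, -3], "turn": [0, 0, 0.03], "grip": 0.7},
    {"linear": [0, 0, -7], "turn": [0, 0, 0.03], "grip": 0.7},
    {"linear": [0, 0, -10], "turn": [0, 0, 0.03], "grip": 0.7},
    {"linear": [0, 0, -10], "turn": [0, 0, 0.03], "grip": 0.7},
    {"linear": [0, 0, -10], "turn": [0, 0, 0.03], "grip": 0.7},
  ],
)

```text
clock: 6.75
eef_pos: [0.6252, -0.2012, 0.2129]
orientation: [-0.103, 0.995, -0.0, 0.001]
wrist_force: [-0.4, 1.1, -0.1]
gripper_width: 0.0597
```

```bash
python3 st.py w6
```

```text
6.75 [ 0.6252 -0.2012  0.2129] jaw 1.7769 z [ 0.002 -0.    -1.   ] q [-0.05  0.36  0.42  1.49 -0.15  1.33  2.16] F [-0.4  1.1 -0.1] M [0.05 0.01 0.05] 0.0597
```

View pics/w6.png

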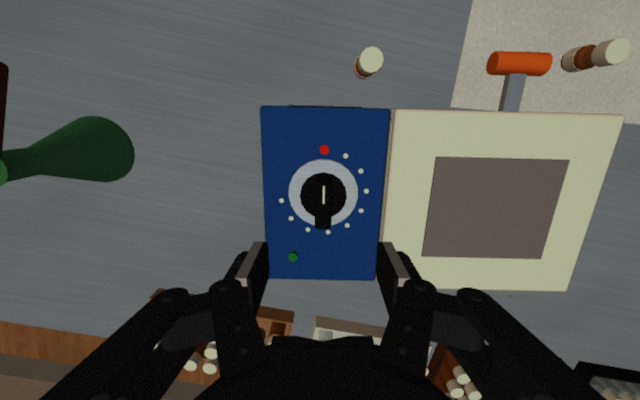

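Run:
```python
import cv2
a=cv2.imread('pics/w6.png')
cv2.imwrite('pics/w6z.png',cv2.resize(a[40:300,250:640],None,fx=2,fy=2,interpolation=cv2.INTER_CUBIC))
cv2.imwrite('pics/w6k.png',cv2.resize(a[140:240,280:370],None,fx=6,fy=6,interpolation=cv2.INTER_CUBIC))
```

```text
(no output)
```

View pics/w6z.png

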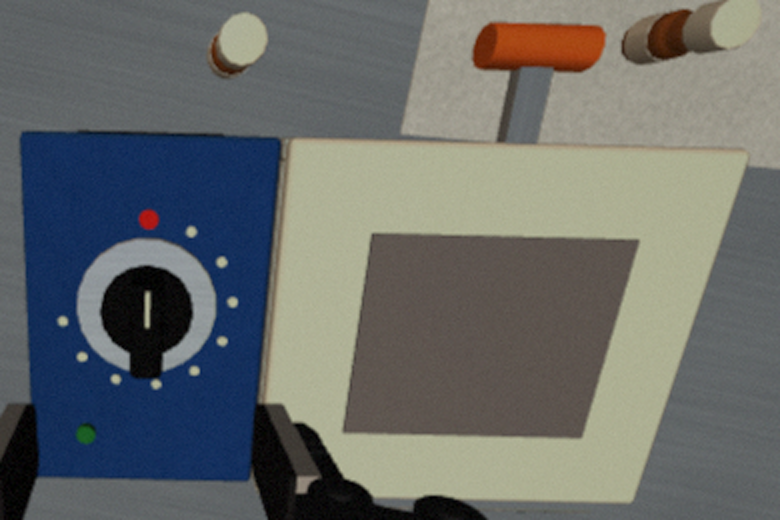

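View pics/w6k.png

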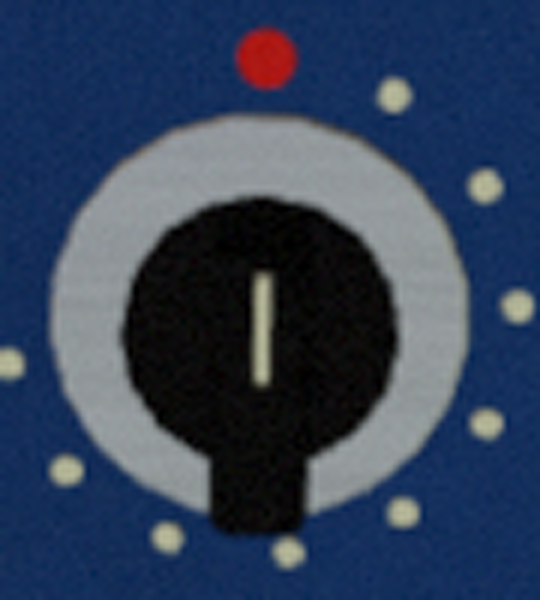

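Run:
```python
from h import *
from cell import env
c=np.load("w6.npy",allow_pickle=True).item()
W=np.array([[-90,-100,97.5],[-90,100,97.5],[90,100,97.5],[-90,-219,85],[90,-219,85],[-128,0,91]])/1000
U=np.array([[287,140],[747,151],[633,502],[22,133],[38,476],[539.5,47]])/2+[250,40]-.25
def tw(p,W=W): return R.from_euler('z',p[2]).apply(W)+[p[0],p[1],0]
s=least_squares(lambda p:(proj(c,tw(p))-U).ravel(),[.604,-.041,.18],loss='soft_l1'); p=s.x
print(p.round(4),(proj(c,tw(p))-U).round(1).tolist())
print("knob",tw(p,np.array([[-.01,-.160,.122]]))[0],"grip",tw(p,W[-1:])[0])
def bp(u,z):
    E=np.array(c["extrinsics"]);d=E[:3,:3].T@np.linalg.solve(K(c),np.r_[u,1]);C=-E[:3,:3].T@E[:3,3];return C+d*(z-C[2])/d[2]
f=lambda a,z:bp(np.array(a)/6+[280,140]-.4,z)
m=f((263,272),.129)-f((261,388),.129);a=np.arctan2(m[1],m[0])%(2*np.pi);print("theta",p[2]+np.pi-a)
m=f((264,272),.129)-f((258,505),.129);a=np.arctan2(m[1],m[0])%(2*np.pi);print("theta",p[2]+np.pi-a)
g=lambda a,z:bp(np.array(a)/2+[250,40]-.25,z)
m=g((639,240),.0975)-g((371,234),.0975);print("pane yaw",np.arctan2(m[1],m[0])-np.pi/2)
e1=g((488,47),.091);e2=g((603,49),.091);print("barrel",e1,e2,np.linalg.norm(e1-e2))
print("red",g((148,219),.085),"disc",g((146,305),.099))
print("vial b cap",g((243,40),.055),"vial a cap",g((735,25),.055))
```

```text
[ 0.6072 -0.0412  0.1822] [[2.3, -0.8], [4.4, -0.6], [1.0, 2.2], [-1.5, -0.5], [-2.2, 2.3], [-2.2, 1.0]]
knob [ 0.62632256 -0.2003447   0.122     ] grip [ 0.48128307 -0.06437578  0.091     ]
theta -0.008188113013243736
theta -0.00012780843007842435
pane yaw 0.18333067291109373
barrel [ 0.48455965 -0.0839936   0.091     ] [ 0.47543256 -0.03652218  0.091     ] 0.048340870258919075
red [ 0.58432602 -0.20841218  0.085     ] disc [ 0.62155628 -0.20160674  0.099     ]
vial b cap [ 0.49615249 -0.18061002  0.055     ] vial a cap [0.44247659 0.0452296  0.055     ]
```

Run:
```python
from h import *
from cell import env
s=env.get_state()
print(delta(s["eef_pos"],s["orientation"],[.481,-.0635,.180],1.753))
```

```text
(array([11.23, 16.38,  3.18]), array([ 0.001, -0.001,  0.024]))
```

>>> arm_command(
  motion=[
    {"linear": [5, 7, 1], "turn": [0, 0, 0.024], "grip": 1},
    {"linear": [11.2, 16.4, 3.2], "turn": [0, 0, 0.024], "grip": 1},
    {"linear": [11.2, 16.4, 3.2], "turn": [0, 0, 0.024], "grip": 1},
    {"linear": [11.2, 16.4, 3.2], "turn": [0, 0, 0.024], "grip": 1},
    {"linear": [11.2, 16.4, 3.2], "turn": [0, 0, 0.024], "grip": 1},
    {"linear": [11.2, 16.4, 3.2], "turn": [0, 0, 0.024], "grip": 1},
    {"linear": [11.2, 16.4, 3.2], "turn": [0, 0, 0.024], "grip": 1},
    {"linear": [11.2, 16.4, 3.2], "turn": [0, 0, 0.024], "grip": 1},
  ],
)

```text
clock: 7.6
eef_pos: [0.4825, -0.0646, 0.1804]
orientation: [-0.09, 0.996, -0.0, 0.0]
wrist_force: [-0.2, 0.3, -0.6]
gripper_width: 0.0855
```

```bash
python3 st.py w7
```

```text
7.6 [ 0.4825 -0.0646  0.1804] jaw 1.7513 z [ 0.    -0.001 -1.   ] q [-0.26  0.    0.34  1.93 -0.    1.2   1.83] F [-0.2  0.3 -0.6] M [-0.03  0.    0.04] 0.0855
```

View pics/w7.png

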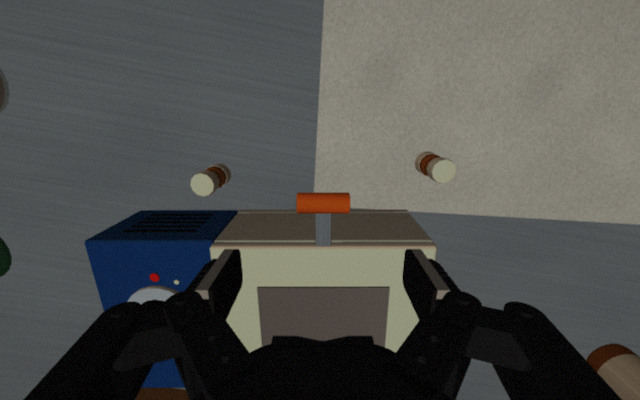

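Run:
```python
from h import *
from cell import env
c=np.load("w7.npy",allow_pickle=True).item()
def bp(u,z):
    E=np.array(c["extrinsics"]);d=E[:3,:3].T@np.linalg.solve(K(c),np.r_[u,1]);C=-E[:3,:3].T@E[:3,3];return C+d*(z-C[2])/d[2]
e1,e2=bp((297,202.5),.093),bp((350,203),.093);print(e1,e2,np.linalg.norm(e1-e2),(e1+e2)/2)
s=env.get_state()
t=(e1+e2)/2
for z in(.12,.080):print(delta(s["eef_pos"],s["orientation"],[t[0],t[1],z],1.753))
```

```text
[ 0.48390977 -0.086057    0.093     ] [ 0.47638309 -0.04219668  0.093     ] 0.04450144841057685 [ 0.48014643 -0.06412684  0.093     ]
(array([0.22, 0.09, 6.04]), array([-0.001,  0.   , -0.002]))
(array([ 0.22,  0.09, 10.04]), array([-0.001,  0.   , -0.002]))
```

>>> arm_command(
  motion=[
    {"linear": [0.2, 0.1, 3], "turn": [0, 0, 0], "grip": 1},
    {"linear": [0.2, 0.1, 6], "turn": [0, 0, 0], "grip": 1},
    {"linear": [0.2, 0.1, 8], "turn": [0, 0, 0], "grip": 1},
    {"linear": [0.2, 0.1, 10], "turn": [0, 0, 0], "grip": 1},
    {"linear": [0.2, 0.1, 10], "turn": [0, 0, 0], "grip": 1},
    {"linear": [0.2, 0.1, 10], "turn": [0, 0, 0], "grip": 1},
    {"linear": [0.2, 0.1, 10], "turn": [0, 0, 0], "grip": 1},
  ],
)

```text
clock: 8.35
eef_pos: [0.4807, -0.0632, 0.0815]
orientation: [-0.091, 0.996, -0.0, 0.001]
wrist_force: [-0.2, 0.8, 0.6]
gripper_width: 0.0852
```

```bash
python3 st.py w8
```

```text
8.35 [ 0.4807 -0.0632  0.0815] jaw 1.7525 z [ 0.002 -0.    -1.   ] q [-0.25  0.11  0.35  2.05 -0.05  0.99  1.87] F [-0.2  0.8  0.6] M [-0.01  0.03 -0.06] 0.0852
```

View pics/w8.png

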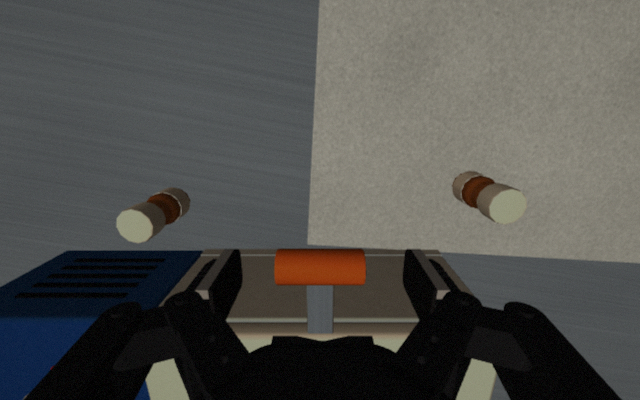

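>>> arm_command(
  grip_force=40,
  motion=[
    {"linear": [0, 0, 0], "turn": [0, 0, 0], "grip": 0.3},
    {"linear": [0, 0, 0], "turn": [0, 0, 0], "grip": 0.3},
    {"linear": [0, 0, 0], "turn": [0, 0, 0], "grip": 0.3},
    {"linear": [0, 0, 0], "turn": [0, 0, 0], "grip": 0.3},
    {"linear": [0, 0, 0], "turn": [0, 0, 0], "grip": 0.3},
  ],
)

```text
clock: 8.9
eef_pos: [0.4802, -0.0645, 0.0813]
orientation: [-0.091, 0.996, -0.001, 0.001]
wrist_force: [-0.8, -3.9, 5.7]
gripper_width: 0.0429
```

```bash
python3 st.py w9
```

```text
8.9 [ 0.4802 -0.0645  0.0813] jaw 1.7525 z [ 0.002 -0.002 -1.   ] q [-0.25  0.11  0.35  2.05 -0.04  0.99  1.87] F [-0.8 -3.9  5.7] M [-1.03  0.24  0.09] 0.0429
```

View pics/w9.png

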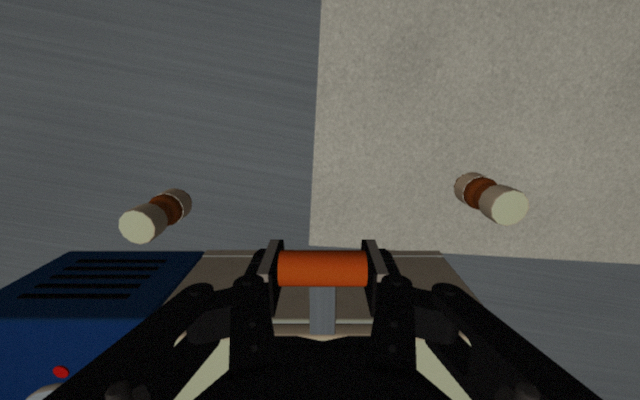

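Run:
```python
import numpy as np
for a in list(np.linspace(.04,.4,10))+list(np.linspace(.44,.785,10)):
    c,s=np.cos(a),np.sin(a);print(round(a,3),(-(21.8*(1-c)+.6*s)).round(2),(-(21.8*s+.6*(c-1))).round(2))
```

```text
0.04 -0.04 -0.87
0.08 -0.12 -1.74
0.12 -0.23 -2.61
0.16 -0.37 -3.47
0.2 -0.55 -4.32
0.24 -0.77 -5.16
0.28 -1.01 -6.0
0.32 -1.3 -6.83
0.36 -1.61 -7.64
0.4 -1.95 -8.44
0.44 -2.33 -9.23
0.478 -2.72 -9.97
0.517 -3.14 -10.69
0.555 -3.59 -11.4
0.593 -4.06 -12.09
0.632 -4.56 -12.76
0.67 -5.09 -13.41
0.708 -5.63 -14.04
0.747 -6.21 -14.65
0.785 -6.8 -15.23
```

>>> arm_command(
  motion=[
    {"linear": [-0.04, 0, -0.9], "turn": [0, 0, 0], "grip": 0.3},
    {"linear": [-0.12, 0, -1.75], "turn": [0, 0, 0], "grip": 0.3},
    {"linear": [-0.23, 0, -2.6], "turn": [0, 0, 0], "grip": 0.3},
    {"linear": [-0.37, 0, -3.45], "turn": [0, 0, 0], "grip": 0.3},
    {"linear": [-0.55, 0, -4.3], "turn": [0, 0, 0], "grip": 0.3},
    {"linear": [-0.77, 0, -5.15], "turn": [0, 0, 0], "grip": 0.3},
    {"linear": [-1.0, 0, -6.0], "turn": [0, 0, 0], "grip": 0.3},
    {"linear": [-1.3, 0, -6.8], "turn": [0, 0, 0], "grip": 0.3},
    {"linear": [-1.6, 0, -7.6], "turn": [0, 0, 0], "grip": 0.3},
    {"linear": [-1.95, 0, -8.4], "turn": [0, 0, 0], "grip": 0.3},
    {"linear": [-1.95, 0, -8.4], "turn": [0, 0, 0], "grip": 0.3},
  ],
)

```text
clock: 10.05
eef_pos: [0.4992, -0.061, 0.1647]
orientation: [-0.09, 0.996, -0.001, 0.0]
wrist_force: [1.8, -4.5, -4.5]
gripper_width: 0.0431
```

```bash
python3 st.py w10; python3 st.py s10 scene
```

```text
10.05 [ 0.4992 -0.061   0.1647] jaw 1.7519 z [ 0.001 -0.002 -1.   ] q [-0.26  0.06  0.34  1.92 -0.02  1.17  1.84] F [ 1.8 -4.5 -4.5] M [-1.05 -0.34 -0.13] 0.0431
10.1 [ 0.4989 -0.0611  0.1642] jaw 1.7519 z [ 0.001 -0.002 -1.   ] q [-0.26  0.06  0.34  1.92 -0.02  1.17  1.84] F [ 2.6 -5.  -3.7] M [-1.12 -0.38 -0.  ] 0.0434
```

View pics/w10.png

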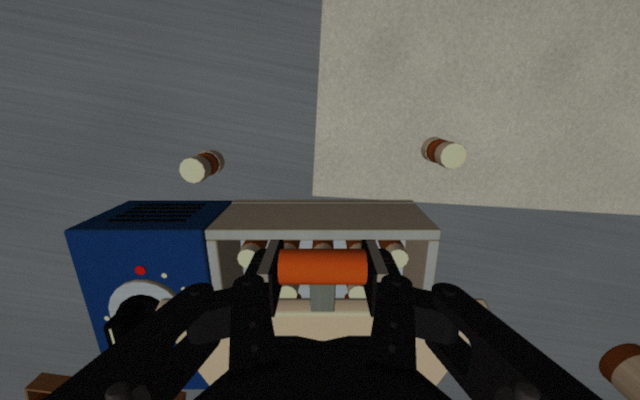

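View pics/s10.png

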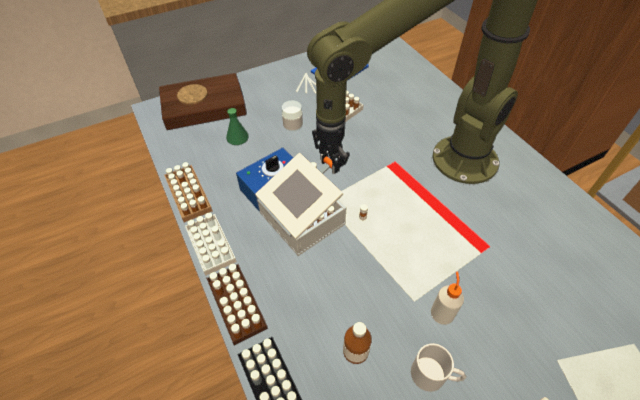

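The lid is up about 0.4 rad. The barrel still sits at (322,266) between the pads, so it hasn't slipped. Next is the second half of the arc.

>>> arm_command(
  motion=[
    {"linear": [-0.38, 0, -0.8], "turn": [0, 0, 0], "grip": 0.3},
    {"linear": [-0.77, 0, -1.55], "turn": [0, 0, 0], "grip": 0.3},
    {"linear": [-1.2, 0, -2.25], "turn": [0, 0, 0], "grip": 0.3},
    {"linear": [-1.65, 0, -2.95], "turn": [0, 0, 0], "grip": 0.3},
    {"linear": [-2.1, 0, -3.65], "turn": [0, 0, 0], "grip": 0.3},
    {"linear": [-2.6, 0, -4.3], "turn": [0, 0, 0], "grip": 0.3},
    {"linear": [-3.15, 0, -5.0], "turn": [0, 0, 0], "grip": 0.3},
    {"linear": [-3.7, 0, -5.6], "turn": [0, 0, 0], "grip": 0.3},
    {"linear": [-4.25, 0, -6.2], "turn": [0, 0, 0], "grip": 0.3},
    {"linear": [-4.85, 0, -6.8], "turn": [0, 0, 0], "grip": 0.3},
    {"linear": [-4.85, 0, -6.8], "turn": [0, 0, 0], "grip": 0.3},
    {"linear": [-4.85, 0, -6.8], "turn": [0, 0, 0], "grip": 0.3},
    {"linear": [-4.85, 0, -6.8], "turn": [0, 0, 0], "grip": 0.3},
    {"linear": [-4.85, 0, -6.8], "turn": [0, 0, 0], "grip": 0.3},
  ],
)

```text
clock: 11.55
eef_pos: [0.5455, -0.0525, 0.2313]
orientation: [-0.09, 0.996, -0.001, -0.001]
wrist_force: [0.5, -4.2, -3.1]
gripper_width: 0.0432
```

```bash
python3 st.py w11; python3 st.py s11 scene; python3 st.py t11 top
```

```text
11.55 [ 0.5455 -0.0525  0.2313] jaw 1.7516 z [-0.002 -0.002 -1.   ] q [-0.27  0.11  0.34  1.73 -0.03  1.31  1.83] F [ 0.5 -4.2 -3.1] M [-1.16 -0.01 -0.  ] 0.0432
11.6 [ 0.5455 -0.0525  0.2313] jaw 1.7516 z [-0.002 -0.003 -1.   ] q [-0.27  0.11  0.34  1.73 -0.03  1.31  1.83] F [ 0.9 -4.7 -3.3] M [-1.15 -0.03  0.1 ] 0.0433
11.65 [ 0.5455 -0.0525  0.2313] jaw 1.7515 z [-0.002 -0.002 -1.   ] q [-0.27  0.11  0.34  1.73 -0.03  1.31  1.83] F [ 0.1 -4.4 -3.4] M [-1.11  0.03  0.11] 0.0434
```

View pics/w11.png

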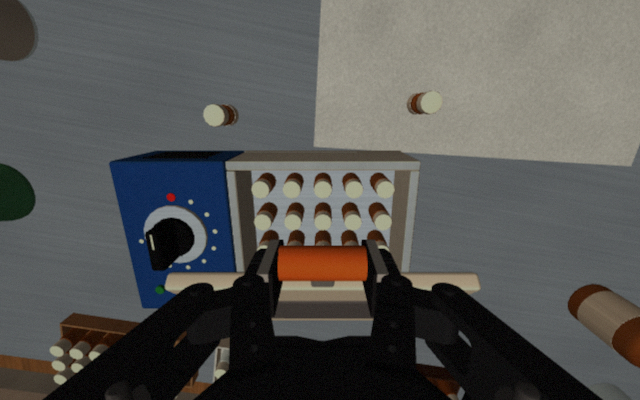

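View pics/s11.png

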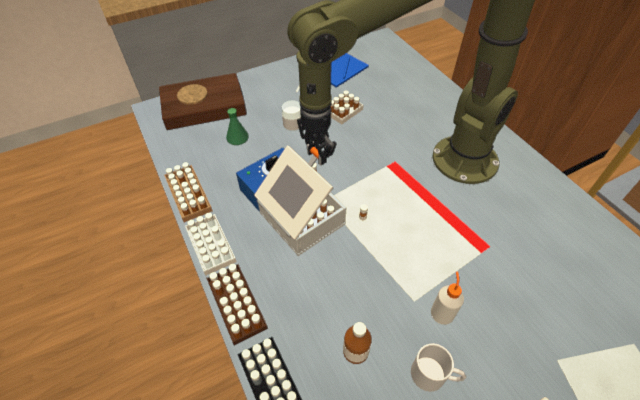

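View pics/t11.png

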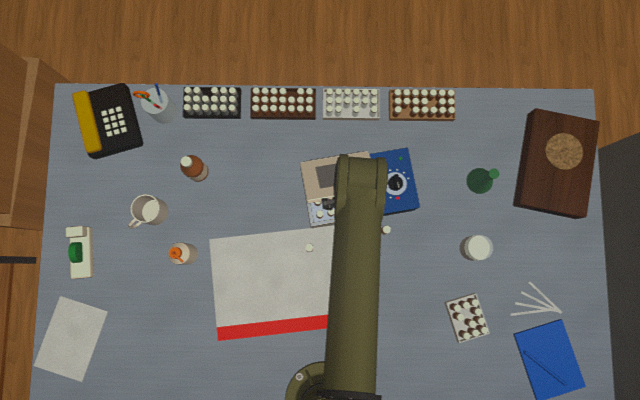

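Run:
```python
import cv2
a=cv2.imread('pics/w11.png')
cv2.imwrite('pics/w11k.png',cv2.resize(a[180:290,110:240],None,fx=5,fy=5,interpolation=cv2.INTER_CUBIC))
a=cv2.imread('pics/s11.png')
cv2.imwrite('pics/s11k.png',cv2.resize(a[130:260,230:370],None,fx=4.5,fy=4.5,interpolation=cv2.INTER_CUBIC))
```

```text
(no output)
```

View pics/w11k.png

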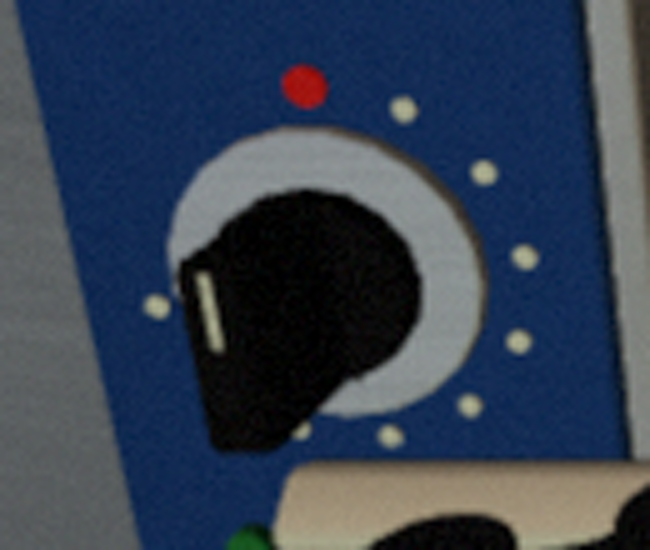

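View pics/s11k.png

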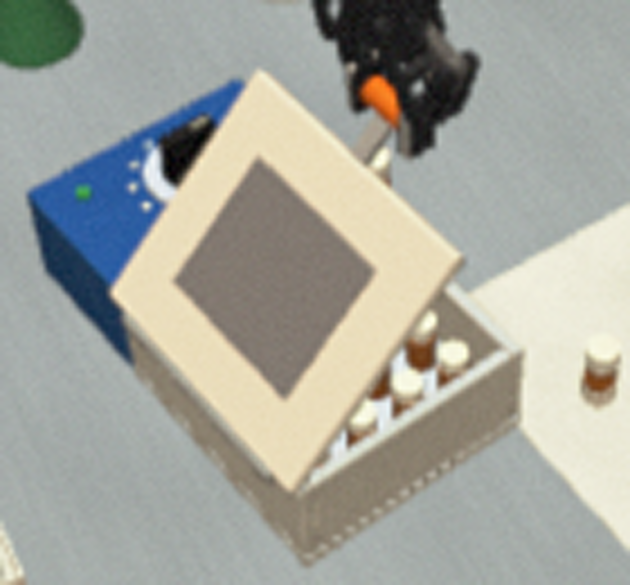

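Run:
```python
from h import *
c=np.load("w11.npy",allow_pickle=True).item()
def bp(u,z):
    E=np.array(c["extrinsics"]);d=E[:3,:3].T@np.linalg.solve(K(c),np.r_[u,1]);C=-E[:3,:3].T@E[:3,3];return C+d*(z-C[2])/d[2]
p=[.606,-.0407,.1825]
tw=lambda W:R.from_euler('z',p[2]).apply(W)+[p[0],p[1],0]
# predicted knob bar ends for theta=0, and lid corner projections vs angle
W=np.array([[-31,-160,129],[-10,-160,129],[11,-160,129]])/1000
print("bar pred",proj(c,tw(W)).round(1).tolist())
h=np.array([.09,0,.0855])
for a in (.70,.74,.785,.83):
    ca,sa=np.cos(a),np.sin(a); L=np.array([[-.18,.1,.012],[-.18,-.1,.012],[-.18,.1,0],[-.18,-.1,0],[-.218,0,.006]])
    P=np.c_[L[:,0]*ca+L[:,2]*sa, L[:,1], -L[:,0]*sa+L[:,2]*ca]+h
    s=np.load("s11.npy",allow_pickle=True).item()
    print(a,"wrist",proj(c,tw(P)).round(0).tolist(),"scene",proj(s,tw(P)).round(1)[:2].tolist(),"gripz",tw(P)[4].round(4))
```

```text
bar pred [[150.7, 232.0], [154.8, 252.3], [158.8, 271.7]]
0.7 wrist [[481.0, 271.0], [167.0, 272.0], [475.0, 253.0], [172.0, 254.0], [324.0, 238.0]] scene [[333.8, 187.3], [288.9, 145.3]] gripz [ 0.5343 -0.0539  0.2305]
0.74 wrist [[484.0, 283.0], [164.0, 283.0], [479.0, 264.0], [169.0, 264.0], [324.0, 253.0]] scene [[332.3, 186.9], [287.3, 144.8]] gripz [ 0.5402 -0.0528  0.2369]
0.785 wrist [[487.0, 297.0], [160.0, 297.0], [482.0, 277.0], [166.0, 277.0], [324.0, 273.0]] scene [[330.5, 186.7], [285.5, 144.4]] gripz [ 0.547  -0.0516  0.2438]
0.83 wrist [[490.0, 311.0], [157.0, 311.0], [485.0, 290.0], [162.0, 290.0], [324.0, 293.0]] scene [[328.7, 186.5], [283.5, 144.0]] gripz [ 0.5542 -0.0503  0.2504]
```

Run:
```python
from cell import env
from st import st
st(); print(env.job_done())
```

```text
11.7 [ 0.5455 -0.0525  0.2313] jaw 1.7515 z [-0.002 -0.002 -1.   ] q [-0.27  0.11  0.34  1.73 -0.03  1.31  1.83] F [-0.3 -5.4 -2. ] M [-1.18  0.04  0.07] 0.0433
the job is handed in; nothing more can be done
None
```

I turned the thermostat knob anticlockwise to its off stop with the lid still shut. I then pinched the orange grip over its flat ends, raised the lid to about 45°, and handed the job in at 11.7 s while still holding it. The hand-in reports no verdict.

**Knob:** right after the turn it measured 0.00 to -0.01 rad, with about 1 N m of torque against the stop. At the end, the bar still lay within about 5 px of where the off position should appear in the wrist picture.

**Lid:** I judged the angle at 0.76 to 0.78 rad from the lid's edges in the wrist picture. The scene camera agrees only roughly, because its fit to the warmer was off by about 1 px. The arm's position did not change over the last three readings, and the fingers held the barrel at 43 mm opening with a 40 N grip.

**Bystanders:** the mug, bottles, candle, flask and both vials look unmoved in the last pictures. I checked this by eye and did not measure it.

**Disagreement:** one wrist-camera fit of the warmer was off by up to 4 px at points near the picture's edge. A second look from directly above the lid's grip gave a barrel length of 44.5 mm against the stated 44 mm, so I used that view for the grasp.

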